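# Pass the slide box under the height gauge

## Task

Check that the closed blue slide box clears the height limit: push it lengthwise, sliding flat on the cabinet top, between the posts of the yellow-barred height gauge until the bar stands over the middle of the box's length, and leave it there, square to the bar, with the gripper clear of it. Do not lift the box or knock the gauge, and leave the specimen pot and the red-capped bottle where they stand.

Things in the scene. Friction and masses are not known exactly. Their poses are not given: they have to be found in the camera images.
- slide_box: Closed blue slide storage box, loose, 0.3 kg, 104 mm wide (x), 175 mm long (y), 34 mm high, too wide to grasp. Origin: centre of its underside, z up. Starts flat on the gauge's -y side (robot's right), its y axis within 10 degrees of the gauge's y, its centre 150 to 200 mm before the bar and up to 20 mm off the opening's middle line. Slides when pushed on its -y end.
- gauge: Height gauge, fixed: yellow bar 216 mm long, 14 mm thick, on two steel posts with dark feet. Origin on the cabinet top under the bar's middle; x along the bar, y the way the box must pass. Bar underside 44 mm above the cabinet top, bar top 60 mm, black knobs to 72 mm. Posts at x = +-92 mm; opening between the feet 160 mm wide. Feet reach x = +-120 mm, y = +-25 mm.
- specimen_pot: Bystander: white specimen pot with yellow screw cap, 50 mm across, 55 mm high, loose; origin at the centre of its underside.
- reagent_bottle: Bystander: white reagent bottle with red cap, 44 mm across, 90 mm high, loose; origin at the centre of its underside.

How it is judged:
By the outcome, as a careful person would: the job done as asked, in the order asked, and still so for the second after the job is handed in, with the robot touching nothing.
It also fails if it takes over 32 s, if anything falls off the work surface, if the arm or the gripper's body presses on something with over 40 N, if the wrist force passes 120 N, or if a joint passes its speed limit or range.

## Robot

A 7-joint arm with a two-finger parallel gripper is mounted at the origin on a cart in front of the work surface, level with it; the furniture and walls round the work are solid. World frame = base frame: x ahead of the robot, y to its left, z up, the work surface at z = 0. Lengths are in m, angles in rad, forces in N, time in s.
With the tool pointing down it reaches from about 0.425 to 0.925 m from the base axis. Payload 6.8 kg.
Tool frame: the origin (TCP) lies on the centre line of the jaws, within the pads' length; the fingertips stand 14 mm ahead of it and the grasp point (between the pads) lies 5 mm behind it (r.tips_ahead is the distance from the TCP to the fingertips, in m); z points along the fingers, y is the line along which they close (so a half turn about z gives the same grasp; the last joint's range is limited). The gripper opens to 85 mm and grips with 20 to 120 N. Pads are 22 mm wide; open, the fingers measure 114 mm over their backs; the gripper's body (76 mm by 85 mm) begins 54 mm behind the grasp point. The pads swing forward as they close: fully open they stand 13 mm farther back than shut.
Start: joints at [0.997, 0.477, 0.022, 1.555, -0.011, 1.109, -0.083], TCP at [0.303, -0.603, 0.245] pointing down, gripper open.
Joint ranges: [-2.96, 2.96], [-0.34, 2.1], [-1.41, 1.46], [0.24, 2.44], [-1.37, 4.51], [0.17, 1.92], [-2.96, 2.96]. Speed limits (rad/s): [2.39, 2.39, 3.14, 3.14, 3.14, 3.14, 3.14].

## Interface

Orientations are given as a rotation vector (axis times angle).
In Python, from bench import r, eyes gives the robot as it stands.
- The arm moves only by the tool step_arm, never from a script. Its argument "rows" is a list of rows, each a list of 6 numbers: the shift along the world's x, y, z in units of 60 cm (1.0 is 60 cm), then the turn, a rotation vector about the world's x, y, z in units of pi rad (1.0 is pi rad). In form: [[x, y, z, rx, ry, rz], ...]. A call has 1 to 5 rows; each row is the pose to reach, as a shift and turn from the pose commanded when the call began, turning the shorter way round; what a row does not reach only later rows make up. A row lasts 1/12 s, in which the tool goes at most 41.7 mm and 7.16 degrees, less where a joint would pass 70% of its speed; a pose out of reach is approached as far as the arm can. A call with a number of a shift or a turn outside -1 to 1 is refused whole. A call with a gripper value outside its range is refused whole. "jaw" is the closure, from 0 (fully open) to 1 (shut), set as the call begins (left out, the last holds). The fingers move at their own pace and stop on an object; "squeeze" is the grip in N (left out, the last holds). Time passes only in rows, so rows that repeat a pose let the fingers close. It gives the time, the measured TCP pose, the force, the opening and the grip force at its end, in the units of the state.
- r.get_obs(): the state, without advancing time (a new reading comes with each control period).
- eyes.grab_frame(name): name is "scene" or "top"; returns the picture (480x640x3 uint8, red, green, blue); there is no depth.
- eyes.camera_info(name): a dict with "mtx" (3x3 intrinsics, pixels), "extrinsics" (4x4, takes a point from camera to world coordinates). Camera axes: x right, y down, z forward; pixel columns grow to the right and rows downward; lengths in m; the calibration is good to about 2 mm. A picture is of the moment at which its call begins. camera_info takes no time and is no camera call.
- r.hand_in(): hands the job in; it is judged then, once.
The state is a dict: "clock": time; "joints": joint angles; "qvel": joint speeds; "tau": joint torques, N m; "tcp_pos": TCP position; "orientation": TCP orientation; "contact_force": force on the tool from outside, world axes, zero at the start; "moment": the same for the moment, N m; "grip_width": finger opening in m; "gripper_force": force on a finger pad.
Only numpy, scipy, OpenCV 4.12 (cv2) and the standard library are available. Lean on these libraries where they do the work, as an engineer would, in place of code of your own. Each camera call takes 0.05 s, during which the arm holds its last target. There are 200 camera calls.

## Working session

There is one attempt and no reset: what is moved stays moved. The work goes in short steps, Python scripts to look and compute and a tool call to move; the robot and the scene stay as the last step left them, time stands still between calls to the robot, and variables do not carry over. Pictures are saved under pics/ and viewed, at most 10 in all, crops included, and the job is handed in when it is done.

Besides the shell and the picture viewer there is one more tool, called after ">>>" as a command line: name --pt "numbers of a row" for each row, then --argument value for the rest. step_arm: Moves the arm, as the interface text tells. Shifts and turns lie within -1 to 1; 1 stands for 60 cm of shift or pi rad of turn. Its arguments: {"type":"object","properties":{"rows":{"type":"array"},"jaw":{"type":"number"},"squeeze":{"type":"number"}},"required":["rows"]}

```bash
mkdir -p pics; ls
python3 - <<'E'
from bench import r, eyes
import cv2
for n in("scene","top"):
    im=eyes.grab_frame(n); cv2.imwrite(f"pics/{n}0.png",im[:,:,::-1])
    c=eyes.camera_info(n); print(n,c["mtx"],c["extrinsics"])
o=r.get_obs(); print(o)
E
```

```text
pics
scene [[618.21461971   0.         324.18703982]
 [  0.         618.21461971 239.88878145]
 [  0.           0.           1.        ]] [[-0.74374469 -0.44769727  0.49639802 -0.04218526]
 [-0.66823714  0.51728289 -0.53467517  0.64297141]
 [-0.01740559 -0.72937341 -0.68389435  0.75319141]
 [ 0.          0.          0.          1.        ]]
top [[559.86683925   0.         322.10506674]
 [  0.         559.86683925 237.85820843]
 [  0.           0.           1.        ]] [[ 0.02186019 -0.98388412  0.17746595  0.27068309]
 [-0.99973909 -0.02268874 -0.00264055  0.0721899 ]
 [ 0.00662448 -0.17736193 -0.9841234   1.18052576]
 [ 0.          0.          0.          1.        ]]
{'clock': 0.1, 'joints': array([ 0.99690269,  0.47775719,  0.02234281,  1.55634447, -0.01152159,
        1.10930245, -0.08312303]), 'qvel': array([ 0.00150757, -0.00262211, -0.00023696, -0.00247355, -0.00121865,
       -0.00131121, -0.00044886]), 'tau': array([ 4.65937032e-03, -5.97759461e+01,  1.61352005e+00, -2.81953132e+01,
        1.28449907e-02,  5.03079951e-03, -1.08353539e-07]), 'tcp_pos': array([ 0.30293158, -0.60263419,  0.24439968]), 'orientation': array([-3.05521280e+00, -7.24679297e-01,  7.68581761e-04]), 'contact_force': array([1.47602601, 0.17284869, 0.03305441]), 'moment': array([0.03393821, 0.01040428, 0.01017503]), 'gripper_force': 0.0, 'grip_width': 0.0851540598447862}
```

View pics/scene0.png

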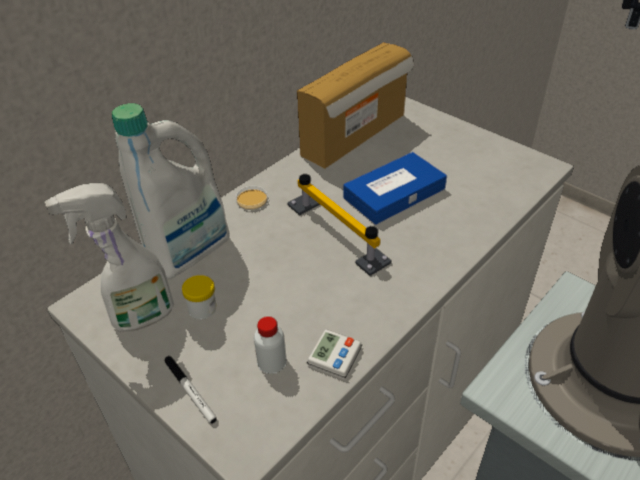

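View pics/top0.png

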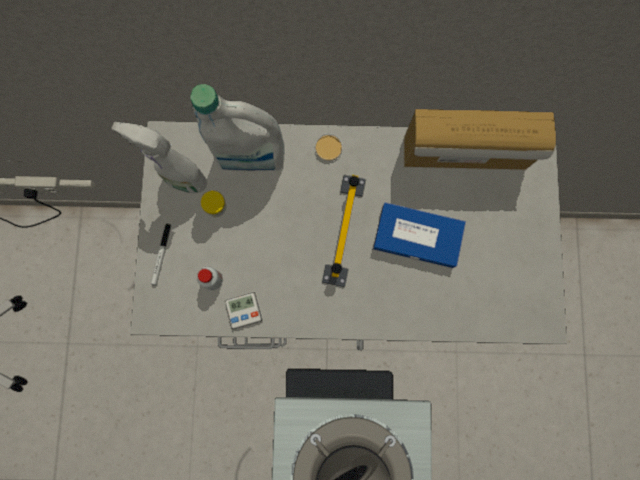

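```bash
cat > h.py <<'E'
from bench import r, eyes
import cv2, numpy as np
from scipy.optimize import minimize
C={n:eyes.camera_info(n) for n in("scene","top")}
def proj(P,n):
    T=np.linalg.inv(C[n]["extrinsics"]); R=T[:3,:3]
    return cv2.projectPoints(np.float64(P),cv2.Rodrigues(R)[0],T[:3,3],C[n]["mtx"],None)[0][:,0]
def boxpts(a,b,z0,z1,cx=0): return np.array([[cx+i*a/2,j*b/2,z] for i in(-1,1) for j in(-1,1) for z in(z0,z1)])
def world(P,p):
    c,s=np.cos(p[2]),np.sin(p[2]); return P@np.array([[c,-s,0],[s,c,0],[0,0,1]]).T+[p[0],p[1],p[3]]
def largest(m):
    k,l,st,_=cv2.connectedComponentsWithStats(m.astype(np.uint8)); return l==1+st[1:,4].argmax()
def blue(im):
    h=cv2.cvtColor(im,cv2.COLOR_RGB2HSV); return largest(cv2.inRange(h,(105,140,40),(125,255,255))>0)
def yellow(im):
    h=cv2.cvtColor(im,cv2.COLOR_RGB2HSV); return cv2.inRange(h,(18,190,120),(30,255,255))>0
def hull(m): return cv2.convexHull(np.argwhere(m)[:,::-1].astype(np.float32))
def iou(P,h):
    q=cv2.convexHull(proj(P,h[0]).astype(np.float32)); i=cv2.intersectConvexConvex(q,h[1])[0]
    return i/(cv2.contourArea(q)+cv2.contourArea(h[1])-i)
def fit(P,hulls,p0):
    f=lambda p:-sum(iou(world(P,p),h) for h in hulls)
    s=np.array([.02,.02,.08,.01]); sim=np.vstack([p0]+[np.array(p0)+s*e for e in np.eye(4)])
    o=minimize(f,p0,method="Nelder-Mead",options=dict(initial_simplex=sim,maxiter=800,xatol=1e-5,fatol=1e-6))
    return o.x,[iou(world(P,o.x),h) for h in hulls]
BOX=boxpts(.104,.175,0,.034)
def plane(px,n,z):
    E=C[n]["extrinsics"]; d=E[:3,:3]@np.linalg.inv(C[n]["mtx"])@np.array([*px,1.]); return E[:3,3]+d*(z-E[2,3])/d[2]
E
cat > m.py <<'E'
from h import *
b=[];g=[]
roi={"top":(170,290,318,370),"scene":(170,280,280,396)}
for n in C:
    im=eyes.grab_frame(n); b.append((n,hull(blue(im))))
    y0,y1,x0,x1=roi[n]; m=np.zeros(im.shape[:2],bool); s=im[y0:y1,x0:x1]
    d=(s.max(2)<95)|yellow(s)
    m[y0:y1,x0:x1]=largest(cv2.dilate(d.astype(np.uint8),np.ones((3,3)))); m=cv2.erode(m.astype(np.uint8),np.ones((3,3)))>0
    g.append((n,hull(m)))
    v=im[:,:,::-1].copy(); v[m]=(0,0,255); cv2.drawContours(v,[b[-1][1].astype(int)],-1,(0,255,0),1); cv2.imwrite(f"pics/m_{n}.png",v)
    ys,xs=np.nonzero(m[y0:y1,x0:x1]&yellow(s)); 
    l=cv2.fitLine(np.stack([xs+x0,ys+y0],1).astype(np.float32),cv2.DIST_HUBER,0,.01,.01).ravel()
    A,B=plane(l[2:],n,.054),plane(l[2:]+30*l[:2],n,.054); print(n,"bar line",A,B,"xaxis ang",np.degrees(np.arctan2(*(B-A)[1::-1])))
def rep(k,o): print(k,o[0].round(4),"deg",np.degrees(o[0][2]).round(2),"iou",np.round(o[1],3))
p0=plane((420,235),"top",.03)
for h in (b,b[:1],b[1:]): rep("box",fit(BOX,h,[p0[0],p0[1],-.15,0]))
G=np.vstack([boxpts(.24,.05,0,.008)]+[boxpts(.016,.016,.07,.072,s*.092) for s in(-1,1)])
q0=plane((345,225),"top",.05)
for h in (g,g[1:]): rep("gauge",fit(G,h,[q0[0],q0[1],-.15,0]))
for px in((354,181),(336,268)): print("knob top",plane(px,"top",.072))
for px in((305,180),(372,232)): print("knob scene",plane(px,"scene",.072))
for px in((212,203),): print("pot",plane(px,"top",.055))
E
python3 m.py; python3 -c "
import cv2
a=cv2.imread('pics/m_scene.png')[130:290,270:470];b=cv2.imread('pics/m_top.png')[150:310,310:510]
cv2.imwrite('pics/mm.png',cv2.resize(cv2.hconcat([a,b]),None,fx=2,fy=2))"
```

```text
scene bar line [0.49868152 0.02449027 0.054     ] [0.43689229 0.03540473 0.054     ] xaxis ang 169.9825960323476
top bar line [0.50021106 0.02381128 0.054     ] [0.56270297 0.01255918 0.054     ] xaxis ang -10.207129946174849
box [ 0.4966 -0.1377 -0.2118 -0.0067] deg -12.13 iou [0.916 0.907]
box [ 0.5215 -0.1759 -0.2348 -0.0419] deg -13.45 iou [0.959]
box [ 0.5023 -0.1449 -0.1856 -0.0569] deg -10.63 iou [0.938]
gauge [ 0.4971  0.0243 -0.1604  0.0324] deg -9.19 iou [0.595 0.916]
gauge [ 0.5051  0.0224 -0.175  -0.0304] deg -10.03 iou [0.969]
knob top [0.59051241 0.00642876 0.072     ]
knob top [0.41019746 0.04019648 0.072     ]
knob scene [0.58358797 0.01586892 0.072     ]
knob scene [0.40586263 0.04540102 0.072     ]
pot [0.54147122 0.29788077 0.055     ]
```

View pics/mm.png

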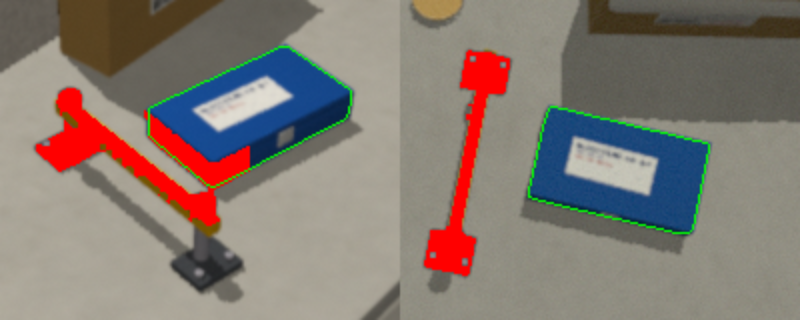

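```bash
cat > m2.py <<'E'
from h import *
import sys
def fit2(P,hulls,p0,sc):
    W=lambda p:world(P*[p[3],p[4],1] if sc else P,[p[0],p[1],p[2],0])
    f=lambda p:-sum(iou(W(p),h) for h in hulls)
    sim=np.vstack([p0]+[np.array(p0)+np.array([.01,.01,.06,.05,.05])[i]*np.eye(5)[i] for i in range(5)])
    o=minimize(f,p0,method="Nelder-Mead",options=dict(initial_simplex=sim,maxiter=2000,xatol=1e-5,fatol=1e-7)); return o.x,[iou(W(o.x),h) for h in hulls]
b=[]
for n in C:
    im=eyes.grab_frame(n); m=cv2.dilate(blue(im).astype(np.uint8),np.ones((3,3)))>0 ; b.append((n,hull(m)))
    if n=="top" and len(sys.argv)<2:
        s=im[170:290,318:370]; d=(s.max(2)<95)|yellow(s); k=np.zeros(im.shape[:2],bool); k[170:290,318:370]=largest(d); g=[(n,hull(k))]
        G=np.vstack([boxpts(.24,.05,0,.008)]+[boxpts(.016,.016,.07,.072,t*.092) for t in(-1,1)])
        o=fit2(G,g,[.5,.02,-.17,1,1],0); print("gauge",o[0][:3].round(4),np.degrees(o[0][2]),o[1])
for h in (b,b[:1],b[1:]):
  for sc in (0,1):
    o=fit2(BOX,h,[.49,-.14,-.2,1,1],sc); print("box",sc,o[0].round(4),np.degrees(o[0][2]).round(2),np.round(o[1],3))
E
python3 m2.py
```

```text
gauge [ 0.5007  0.0236 -0.1835] -10.516590869497287 [0.9644577176846483]
box 0 [ 0.4922 -0.1337 -0.2092  0.9598  1.0108] -11.99 [0.964 0.949]
box 1 [ 0.4914 -0.1339 -0.2139  0.9579  1.0038] -12.25 [0.975 0.99 ]
box 0 [ 0.4923 -0.1325 -0.2049  0.9725  1.0091] -11.74 [0.966]
box 1 [ 0.4911 -0.1325 -0.2134  0.9693  1.0106] -12.23 [0.987]
box 0 [ 0.4926 -0.1349 -0.2002  0.9604  0.9821] -11.47 [0.952]
box 1 [ 0.4913 -0.1345 -0.2137  0.9571  1.0092] -12.24 [0.994]
```

The two views agree. The top view shows the box at about (420,235) px and the bar running from (354,181) to (336,268). That puts the box at (0.491, -0.134), yaw -12.2°, and the gauge at (0.5005, 0.0236), yaw -10.2°. In the gauge frame the box is 156 mm before the bar and 19 mm off the middle line, which matches the ranges given in the text.

I'll go behind the box with the jaws part closed for a two-finger push.

>>> step_arm --pt "0.273 0.563 -0.1 0 0 0.295" --pt "0.273 0.563 -0.1 0 0 0.295" --pt "0.273 0.563 -0.1 0 0 0.295" --pt "0.273 0.563 -0.1 0 0 0.295" --pt "0.273 0.563 -0.1 0 0 0.295" --jaw 0.3

```text
clock: 0.72
tcp_pos: [0.3934, -0.4162, 0.2123]
orientation: [2.681, 1.637, 0.0]
contact_force: [-0.5, -0.9, -0.2]
grip_width: 0.0599
gripper_force: 0.0
```

>>> step_arm --pt "0.122 0.252 -0.1 0 0 0.094" --pt "0.122 0.252 -0.1 0 0 0.094" --pt "0.122 0.252 -0.1 0 0 0.094" --pt "0.122 0.252 -0.1 0 0 0.094" --pt "0.122 0.252 -0.1 0 0 0.094"

```text
clock: 1.13
tcp_pos: [0.4681, -0.2596, 0.1509]
orientation: [-2.406, -2.015, -0.003]
contact_force: [-0.2, 0.5, 0.1]
grip_width: 0.0597
gripper_force: 0.0
```

Run:
```python
from bench import r
import numpy as np
o=r.get_obs();print(o["tcp_pos"],np.degrees(2*np.arctan2(o["orientation"][1],o["orientation"][0]))%180-90,r.tips_ahead,o["grip_width"],o["joints"].round(2))
```

```text
[ 0.46810663 -0.25963691  0.15087354] -10.1247743402281 0.014 0.05966607851155663 [ 0.63  0.38 -0.29  1.96  0.14  0.82  0.08]
```

>>> step_arm --pt "-0.004 -0.014 -0.07 0 0 0" --pt "-0.004 -0.014 -0.13 0 0 0" --pt "-0.004 -0.014 -0.18 0 0 0" --pt "-0.004 -0.014 -0.205 0 0 0" --pt "-0.004 -0.014 -0.213 0 0 0"

```text
clock: 1.55
tcp_pos: [0.4618, -0.2744, 0.0218]
orientation: [-2.413, -2.004, 0.003]
contact_force: [-0.5, -0.1, -0.1]
grip_width: 0.0598
gripper_force: 0.0
```

>>> step_arm --pt "0 0 0 0 0 0" --pt "0 0 0 0 0 0"

```text
clock: 1.72
tcp_pos: [0.4644, -0.2755, 0.0254]
orientation: [2.416, 2.006, 0.001]
contact_force: [-0.2, 0.6, 0.4]
grip_width: 0.0597
gripper_force: 0.0
```

Run:
```python
from h import *
v=[]
for n,c in(("scene",(130,290,300,500)),("top",(150,310,350,550))):
    im=eyes.grab_frame(n)[:,:,::-1]; v.append(im[c[0]:c[1],c[2]:c[3]])
cv2.imwrite("pics/a1.png",cv2.resize(cv2.hconcat(v),None,fx=2,fy=2))
print(r.get_obs()["tcp_pos"])
```

```text
[ 0.46484299 -0.27581935  0.02611033]
```

View pics/a1.png

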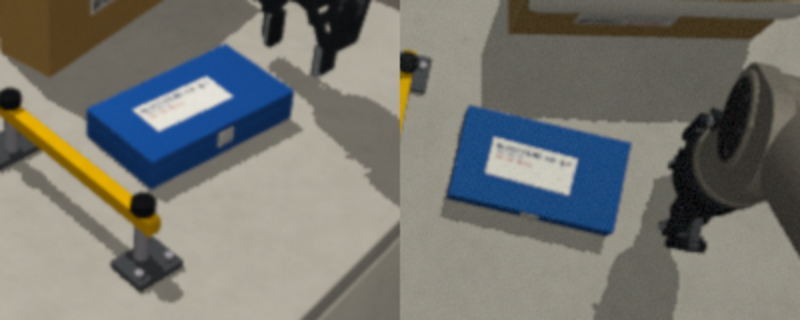

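The crop shows both fingers behind the box's -y end, the box untouched and a clear path. I'll push slowly.

>>> step_arm --pt "0.0024 0.013 0 0 0 0.0025" --pt "0.0048 0.026 0 0 0 0.0025" --pt "0.0071 0.039 0 0 0 0.0025" --pt "0.0095 0.052 0 0 0 0.0025" --pt "0.012 0.0656 0 0 0 0.0025"

```text
clock: 2.23
tcp_pos: [0.4712, -0.2346, 0.0249]
orientation: [2.408, 2.017, 0.0]
contact_force: [0.1, 0.3, 0.2]
grip_width: 0.0597
gripper_force: 0.0
```

>>> step_arm --pt "0.0016 0.012 0 0 0 0" --pt "0.003 0.024 0 0 0 0" --pt "0.004 0.037 0 0 0 0" --pt "0.005 0.05 0 0 0 0" --pt "0.006 0.065 0 0 0 0"

```text
clock: 2.65
tcp_pos: [0.4746, -0.197, 0.0248]
orientation: [2.409, 2.015, -0.0]
contact_force: [-0.1, -4.4, 2.4]
grip_width: 0.0596
gripper_force: 2.1
```

```bash
cat > m3.py <<'E'
from h import *
from scipy.spatial.transform import Rotation as Ro
import sys
def st():
    o=r.get_obs();d=o["tcp_pos"][:2]-[.5005,.0236];c,s=np.cos(-.178),np.sin(-.178)
    print("tcp",o["tcp_pos"].round(4),"gauge frame",(d@np.array([[c,-s],[s,c]])*1000).round(1),"yaw",np.degrees(2*np.arctan2(o["orientation"][1],o["orientation"][0]))%180-90,"F",o["contact_force"].round(1),o["clock"])
st()
# blue hull in each view; box edges seen despite bar/gripper occlusion
for n in C:
    im=eyes.grab_frame(n); h=cv2.cvtColor(im,cv2.COLOR_RGB2HSV); m=cv2.inRange(h,(105,140,40),(125,255,255)); m=cv2.morphologyEx(m,cv2.MORPH_OPEN,np.ones((3,3)))
    if n=="top": m[:, :250]=0
    hu=hull(cv2.dilate(m,np.ones((3,3)))>0); P=BOX*[.958,1.006,1]
    W=lambda p:world(P,[p[0],p[1],p[2],0]); f=lambda p:-iou(W(p),(n,hu))
    p0=eval(sys.argv[1]); sim=np.vstack([p0]+[np.array(p0)+np.array([.01,.01,.06])[i]*np.eye(3)[i] for i in range(3)])
    o=minimize(f,p0,method="Nelder-Mead",options=dict(initial_simplex=sim,maxiter=2000,xatol=1e-5,fatol=1e-7))
    d=o.x[:2]-[.5005,.0236]; c,s=np.cos(-.178),np.sin(-.178)
    print(n,"box",o.x[:2].round(4),"yaw",np.degrees(o.x[2]).round(2),"gauge frame mm",(d@np.array([[c,-s],[s,c]])*1000).round(1),"iou",-round(o.fun,3))
    v=im[:,:,::-1].copy(); cv2.drawContours(v,[cv2.convexHull(proj(W(o.x),n).astype(np.int32))],-1,(0,255,0),1); cv2.imwrite(f"pics/f_{n}.png",v)
E
python3 m3.py "[.495,-.1,-.18]"
```

```text
tcp [ 0.4746 -0.197   0.0248] gauge frame [  13.6 -221.7] yaw -10.191402545360788 F [-0.1 -4.4  2.4] 2.65
scene box [ 0.4905 -0.1025] yaw -10.33 gauge frame mm [  12.5 -125.9] iou 0.927
top box [ 0.4912 -0.0968] yaw -10.15 gauge frame mm [  12.1 -120.1] iou 0.989
```

>>> step_arm --pt "0.0008 0.013 0 0 0 0" --pt "0.0016 0.026 0 0 0 0" --pt "0.0024 0.039 0 0 0 0" --pt "0.0031 0.053 0 0 0 0" --pt "0.0037 0.067 0 0 0 0"

```text
clock: 3.17
tcp_pos: [0.4767, -0.1557, 0.0246]
orientation: [-2.409, -2.016, 0.0]
contact_force: [-0.5, -2.9, 1.5]
grip_width: 0.06
gripper_force: 1.7
```

>>> step_arm --pt "0.0008 0.013 0 0 0 0" --pt "0.0016 0.026 0 0 0 0" --pt "0.0024 0.039 0 0 0 0" --pt "0.0031 0.053 0 0 0 0" --pt "0.0037 0.067 0 0 0 0"

```text
clock: 3.58
tcp_pos: [0.4789, -0.1155, 0.0246]
orientation: [-2.409, -2.017, 0.0]
contact_force: [0.7, -3.3, 1.1]
grip_width: 0.0597
gripper_force: 1.5
```

```bash
python3 m3.py "[.495,-.02,-.18]"
```

```text
tcp [ 0.4789 -0.1155  0.0246] gauge frame [   3.4 -140.7] yaw -10.129003062508446 F [ 0.7 -3.3  1.1] 3.5833
scene box [ 0.4949 -0.0166] yaw -9.98 gauge frame mm [  1.6 -40.6] iou 0.971
top box [ 0.4958 -0.0155] yaw -9.97 gauge frame mm [  2.3 -39.3] iou 0.975
```

>>> step_arm --pt "0.0016 0.009 0 0 0 0" --pt "0.0032 0.018 0 0 0 0" --pt "0.0048 0.0265 0 0 0 0" --pt "0.0063 0.035 0 0 0 0" --pt "0.0076 0.042 0 0 0 0"

```text
clock: 4.1
tcp_pos: [0.4835, -0.0906, 0.0245]
orientation: [-2.409, -2.017, 0.0]
contact_force: [-0.1, -3.0, -0.6]
grip_width: 0.0597
gripper_force: 1.2
```

>>> step_arm --pt "0.0011 0.006 0 0 0 0" --pt "0.002 0.011 0 0 0 0" --pt "0.0027 0.015 0 0 0 0" --pt "0.0033 0.018 0 0 0 0" --pt "0.0033 0.018 0 0 0 0"

```text
clock: 4.52
tcp_pos: [0.4857, -0.0797, 0.0246]
orientation: [-2.408, -2.017, -0.001]
contact_force: [-0.5, -0.8, 0.1]
grip_width: 0.0596
gripper_force: 0.0
```

```bash
python3 m3.py "[.5,.02,-.18]"; python3 -c "
import cv2
a=cv2.imread('pics/f_scene.png')[130:290,230:430];b=cv2.imread('pics/f_top.png')[150:310,260:460]
cv2.imwrite('pics/ff.png',cv2.resize(cv2.hconcat([a,b]),None,fx=2,fy=2))"
```

```text
tcp [ 0.4857 -0.0797  0.0246] gauge frame [   3.7 -104.3] yaw -10.099495959169928 F [-0.5 -0.8  0.1] 4.5167
scene box [0.5016 0.019 ] yaw -9.9 gauge frame mm [ 1.9 -4.4] iou 0.972
top box [0.502  0.0179] yaw -10.01 gauge frame mm [ 2.5 -5.4] iou 0.964
```

View pics/ff.png

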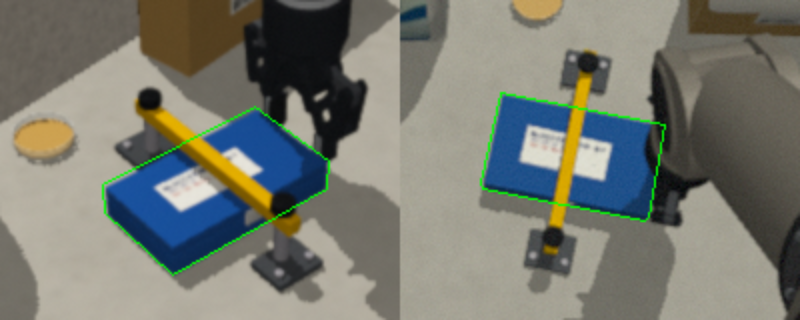

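The outline fits the box well in both views. The bar crosses about 5 mm ahead of the box's middle, so I'll nudge it 5 mm further.

>>> step_arm --pt "0.0005 0.003 0 0 0 0" --pt "0.001 0.0055 0 0 0 0" --pt "0.0014 0.0075 0 0 0 0" --pt "0.0015 0.0083 0 0 0 0" --pt "0.0015 0.0083 0 0 0 0"

```text
clock: 5.03
tcp_pos: [0.4865, -0.0757, 0.0247]
orientation: [2.409, 2.016, -0.0]
contact_force: [-0.6, -3.8, 1.6]
grip_width: 0.06
gripper_force: 1.7
```

>>> step_arm --pt "-0.002 -0.012 0 0 0 0" --pt "-0.006 -0.033 0 0 0 0" --pt "-0.012 -0.066 0 0 0 0" --pt "-0.018 -0.1 0.0 0 0 0" --pt "-0.024 -0.13 0.03 0 0 0"

```text
clock: 5.45
tcp_pos: [0.4699, -0.1537, 0.0405]
orientation: [-2.405, -2.015, 0.003]
contact_force: [-0.1, 0.1, -0.8]
grip_width: 0.06
gripper_force: 0.0
```

>>> step_arm --pt "-0.01 -0.05 0.04 0 0 0" --pt "-0.02 -0.1 0.08 0 0 0" --pt "-0.03 -0.15 0.12 0 0 0" --pt "-0.03 -0.2 0.16 0 0 0" --pt "-0.03 -0.2 0.16 0 0 0"

```text
clock: 5.87
tcp_pos: [0.4553, -0.2815, 0.1432]
orientation: [2.41, 2.001, 0.003]
contact_force: [1.2, -1.4, 0.7]
grip_width: 0.0596
gripper_force: 0.0
```

```bash
python3 m3.py "[.5,.02,-.18]"; python3 -c "
import cv2
a=cv2.imread('pics/f_scene.png')[130:290,230:430];b=cv2.imread('pics/f_top.png')[150:310,260:460]
cv2.imwrite('pics/fg.png',cv2.resize(cv2.hconcat([a,b]),None,fx=2,fy=2))"
```

```text
tcp [ 0.4553 -0.2815  0.1432] gauge frame [   9.5 -308.3] yaw -10.601586316361988 F [ 1.2 -1.4  0.7] 5.8667
scene box [0.5023 0.0233] yaw -10.1 gauge frame mm [1.8 0. ] iou 0.978
top box [0.5029 0.0215] yaw -9.83 gauge frame mm [ 2.8 -1.7] iou 0.983
```

View pics/fg.png

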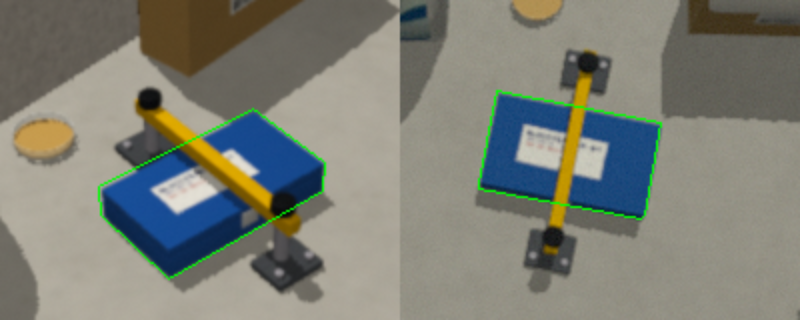

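The final view shows the box under the bar within about 1–2 mm of its middle and square to within about 0.3°. The gripper is clear of it.

```bash
python3 -c "
from bench import r
print(r.hand_in())"
```

```text
the job is handed in; nothing more can be done
None
```

I pushed the blue slide box flat between the gauge posts and handed the job in after about 6 s of robot time: the bar stands within about 1–2 mm of the middle of its length, the box is square to within about 0.3°, the gripper is clear, and the arm kept away from the gauge, pot and bottle.

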